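# Bring the sampling-valve station into operation

### The arm

A 6-joint arm with a two-finger parallel gripper is mounted at the origin on a cart in front of the work surface, level with it; the furniture and walls round the work are solid. World frame = base frame: x ahead of the robot, y to its left, z up, the work surface at z = 0. Lengths are in m, angles in rad, forces in N, time in s.
With the tool pointing down it reaches from about 0.375 to 0.975 m from the base axis. Payload 3.8 kg.
Tool frame: the origin (TCP) lies on the centre line of the jaws, within the pads' length; the fingertips stand 14 mm ahead of it and the grasp point (between the pads) lies 5 mm behind it; z points along the fingers, y is the line along which they close (so a half turn about z gives the same grasp; the last joint's range is limited). The gripper opens to 85 mm and grips with 20 to 120 N. Pads are 22 mm wide; open, the fingers measure 114 mm over their backs; the gripper's body (76 mm by 85 mm) begins 54 mm behind the grasp point. The pads swing forward as they close: fully open they stand 13 mm farther back than shut.
Start: joints at [-1.282, 0.264, 1.604, -0, 1.274, -0.037], TCP at [0.216, -0.639, 0.245] pointing down, gripper open.
Joint ranges: [-2.63, 2.63], [-0.94, 2.18], [0.31, 2.57], [-1.31, 4.45], [0, 2.66], [-2.55, 2.55]. Speed limits (rad/s): [2.57, 2.57, 3.14, 3.14, 3.14, 3.14].

### API

Orientations are given as a rotation vector (axis times angle).
In Python, from workcell import bot, eyes, spot_in gives the robot as it stands.
- The arm moves only by the tool carry_out, never from a script. Its argument "series" is text: rows parted by semicolons, each of 4 numbers parted by spaces: the shift along the world's x, y, z in m, then the turn about the world's z in degrees. In form: tx ty tz roll; .... A call has 1 to 20 rows; each row shifts and turns the commanded pose from where the row before left it; what a row does not reach is not made up. A row lasts 1/8 s, in which the tool goes at most 62.5 mm and 10.7 degrees, less where a joint would pass 70% of its speed; a pose out of reach is approached as far as the arm can. A call is refused whole if a number of a shift passes 0.0625 or a number of a turn 10.7, either way. A call with a gripper value outside its range is refused whole. "jaw" is the gripper command: -1 is shut, 1 is fully open, values between are in proportion, set as the call begins (left out, the last holds). The fingers move at their own pace and stop on an object; "grip_force" is the grip in N (left out, the last holds). Time passes only in rows, so rows that do not move let the fingers close. It gives the time, the measured TCP pose, the force, the opening and the grip force at its end, in the units of the state.
- bot.read_state(): the state, without advancing time (a new reading comes with each control period).
- eyes.read_camera(name): name is "side" or "top" or "wrist"; returns (picture, depth): 384x512x3 uint8, blue, green, red; 384x512 float32, m along the optical axis (not along the pixel's ray), 0 where there is no reading.
- eyes.get_calibration(name): a dict with "K" (3x3 intrinsics, pixels), "position" and "rotation" of the camera in the world; the wrist camera has in their place "T_tool_cam" (4x4, takes a point from camera to tool coordinates, whose origin is the TCP and whose axes are the flange's). Camera axes: x right, y down, z forward; pixel columns grow to the right and rows downward; lengths in m; the calibration is good to about 2 mm. A picture is of the moment at which its call begins: read the wrist's pose just before it. get_calibration takes no time and is no camera call.
- bot.finish_job(): hands the job in; it is judged then, once.
Trained networks look in the newest picture that a camera, given by its name, has taken for a name from the list of things; names that differ only in an ending like _2 or _b are one class to them, and where a whole thing is asked for, a point or a joint stands for the part that bears it (a point fixed in the world has none). Each returns a list of dicts, best first, with "score" (0 to 1); they miss things now and then, are a little off and sometimes report something else, mostly with a low value. They report only what shows in the picture. A call takes as long as a camera call.
- spot_in(camera, target): "rect" ([centre column, centre row, width, height] in pixels, round what is visible of it).
The state is a dict: "time": time; "q": joint angles; "joint_vel": joint speeds; "joint_torque": joint torques, N m; "tool_pos": TCP position; "tcp_rot": TCP orientation; "wrist_force": force on the tool from outside, world axes, zero at the start; "torque": the same for the moment, N m; "width": opening from 0.0 (shut) to 1.0 (fully open); "grip_force": force on a finger pad.
Only numpy, scipy, OpenCV 4.12 (cv2) and the standard library are available. Lean on these libraries where they do the work, as an engineer would, in place of code of your own. Each camera call takes 0.05 s, during which the arm holds its last target. There are 200 camera calls.

### The job

Start up the sampling-valve station on the worktop with the tips of the closed fingers: first switch on its rocker by pressing the raised far half fully down, then push the square key fully in so that it stays down, and last press the large round button all the way in and let it spring back up. The controls stand in any order; do not press the small round button, and leave the jar, vial, beaker and spanner round the station where they are, without lifting anything.

Things in the scene. Friction and masses are not known exactly. Their poses are not given: they have to be found in the camera images.
- station: aluminium base plate of the station, 104 x 300 x 8 mm, fixed to the worktop (z = 0); origin at the centre of its underside; its x points across it to the far side, away from the robot, its y along the row of four control housings, z up. To its left stands a tall fixed instrument cabinet, 0.43 m high, whose nearest corner is at about x = 0.55, y = 0.02: arms that start on that side must swing round in front of it
- power_module: fixed white-topped grey housing on the base plate, 84 x 68 mm, 28 mm high; origin at the centre of its underside (8 mm above the worktop), axes parallel to the plate's. The four housings stand side by side 72 mm apart in any order. It carries the rocker at its centre
- latch_module: fixed white-topped grey housing on the base plate, 84 x 68 mm, 28 mm high; origin at the centre of its underside (8 mm above the worktop), axes parallel to the plate's. The four housings stand side by side 72 mm apart in any order. It carries the square key at its centre
- start_module: fixed white-topped grey housing on the base plate, 84 x 68 mm, 28 mm high; origin at the centre of its underside (8 mm above the worktop), axes parallel to the plate's. The four housings stand side by side 72 mm apart in any order. It carries the large round button at its centre
- reset_module: fixed white-topped grey housing on the base plate, 84 x 68 mm, 28 mm high; origin at the centre of its underside (8 mm above the worktop), axes parallel to the plate's. The four housings stand side by side 72 mm apart in any order. It carries the small round button at its centre
- rocker (a joint): black V-shaped rocker of 60 mm (along the plate's x) x 30 mm: two flat halves of 30 mm that meet at the pivot in the middle. About 0 = off: far (+x) half raised, its outer edge 50 mm above the worktop. 0.24 rad = on: the far half lies level, its top 43 mm above the worktop, and the near half is raised. No spring: friction keeps it where it is left; 2 to 5 N tips it
- rocker_far (a point): point on the top of the rocker's far half, on its middle line, 19 mm out from the pivot; moves with the rocker (about 48 mm above the worktop when off, 43 mm when on)
- latch_key (a joint): square black push key, 30 x 30 mm, moves straight down: 0 = out, 0.008 m = fully in. No return spring: friction (2.5 N) keeps it where it is left
- latch_key_top (a point): centre of the square key's flat top; 48 mm above the worktop when out, 40 mm when in (the housing's top is at 36 mm)
- start_button (a joint): large round black button, diameter 34 mm, moves straight down: 0 = out, 0.006 m = all the way in. A spring (1 N at first, 3.6 N all the way in) brings it back
- start_button_top (a point): centre of the large round button's flat top; 48 mm above the worktop when out, 42 mm when in
- small_button (a joint): small round black spring button, diameter 17 mm: 0 = out, 0.005 m = in. Not to be pressed
- small_button_top (a point): centre of the small round button's flat top, 46 mm above the worktop
- jar: loose white jar with a red screw cap, 45 mm across, 78 mm high, standing behind the station; origin at the centre of its foot
- tall_vial: loose glass vial with a cap, 22 mm across, 62 mm high, standing behind the station; origin at the centre of its foot
- beaker: loose clear beaker, 54 mm across, 70 mm high, standing behind the station; origin at the centre of its foot
- spanner: loose steel spanner, 20 x 150 x 6 mm, lying in front of the station roughly along it; origin at its centre underneath

How it is judged:
By the outcome, as a careful person would: the job done as asked, in the order asked, and still so for the second after the job is handed in, with the robot touching nothing.
It also fails if it takes over 48 s, if anything falls off the work surface, if the arm or the gripper's body presses on something with over 40 N, if the wrist force passes 120 N, or if a joint passes its speed limit or range.

## Working session

There is one attempt and no reset: what is moved stays moved. The work goes in short steps, Python scripts to look and compute and a tool call to move; the robot and the scene stay as the last step left them, time stands still between calls to the robot, and variables do not carry over. Pictures are saved under pics/ and viewed, at most 10 in all, crops included, and the job is handed in when it is done.

Besides the shell and the picture viewer there is one more tool, called after "Call:" by a JSON object that holds its "fn" and its "kwargs", one argument or row to a line. carry_out: Moves the arm, as the interface text tells. Its arguments: {"type":"object","properties":{"series":{"type":"string"},"jaw":{"type":"number"},"grip_force":{"type":"number"}},"required":["series"]}

```bash
mkdir -p pics; cat > h.py <<'E'
from workcell import bot, eyes, spot_in
import numpy as np, cv2
from scipy.spatial.transform import Rotation as R
def pose(cam):
    c=eyes.get_calibration(cam)
    if cam!='wrist':
        return np.array(c['K']),np.array(c['rotation']),np.array(c['position'])
    s=bot.read_state(); Rt=R.from_rotvec(s['tcp_rot']).as_matrix(); T=np.array(c['T_tool_cam'])
    return np.array(c['K']),Rt@T[:3,:3],Rt@T[:3,3]+np.array(s['tool_pos'])
def ray(P,u,v,z):
    K,Rc,p=P
    d=Rc@np.linalg.solve(K,[u,v,1.]); return p+d*(z-p[2])/d[2]
def dep(P,u,v,d):
    K,Rc,p=P
    return p+Rc@np.linalg.solve(K,[u,v,1.])*d
E
cat > a.py <<'E'
from h import *
Z=dict(rocker=.045,latch_key_top=.048,start_button_top=.048,small_button_top=.046,power_module=.036,latch_module=.036,start_module=.036,reset_module=.036,jar=.078,tall_vial=.062,beaker=.07,spanner=.006,station=.008)
for cam in ['top','side']:
    P=pose(cam); im,d=eyes.read_camera(cam); cv2.imwrite(f'pics/{cam}0.png',im)
    for n in Z:
        for r in spot_in(cam,n)[:2]:
            u,v,w,h=r['rect']; dd=d[int(v),int(u)]
            print(cam,n,round(r['score'],2),np.round(r['rect']),ray(P,u,v,Z[n]).round(3),dep(P,u,v,dd).round(3))
s=bot.read_state();print(s['time'],s['tcp_rot'])
E
python3 a.py
```

```text
Traceback (most recent call last):
  File "a.py", line 8, in <module>
    print(cam,n,round(r['score'],2),np.round(r['rect']),ray(P,u,v,Z[n]).round(3),dep(P,u,v,dd).round(3))
                                                        ~~~^^^^^^^^^^^^
  File "h.py", line 12, in ray
    d=Rc@np.linalg.solve(K,[u,v,1.]); return p+d*(z-p[2])/d[2]
                                                          ~^^^
IndexError: invalid index to scalar variable.
```

```bash
sed -i "s/return np.array(c\['K'\]),np.array(c\['rotation'\])/r=np.array(c['rotation']); r=R.from_rotvec(r).as_matrix() if r.shape==(3,) else r\n        return np.array(c['K']),r/" h.py; python3 a.py
```

```text
top rocker 0.56 [260. 212.  30.  30.] [ 0.508 -0.282  0.045] [ 0.509 -0.282  0.043]
top rocker 0.5 [315. 259.  50.  49.] [ 0.412 -0.392  0.045] [ 0.412 -0.392  0.045]
top start_button_top 0.65 [313. 257.  12.  15.] [ 0.416 -0.388  0.048] [ 0.416 -0.389  0.047]
top small_button_top 0.52 [286. 237.  10.  11.] [ 0.457 -0.334  0.046] [ 0.457 -0.334  0.047]
top power_module 0.55 [259. 215.  46.  42.] [ 0.504 -0.28   0.036] [ 0.503 -0.28   0.043]
top latch_module 0.9 [230. 195.  50.  52.] [ 0.547 -0.22   0.036] [ 0.546 -0.221  0.048]
top start_module 0.88 [314. 259.  48.  46.] [ 0.411 -0.392  0.036] [ 0.411 -0.391  0.045]
top start_module 0.2 [229. 195.  50.  50.] [ 0.546 -0.217  0.036] [ 0.545 -0.218  0.045]
top reset_module 0.85 [284. 234.  49.  46.] [ 0.463 -0.331  0.036] [ 0.462 -0.331  0.045]
top jar 0.56 [267. 165.  16.  22.] [ 0.6   -0.299  0.078] [ 0.6   -0.299  0.077]
top tall_vial 0.7 [233. 193.  17.  14.] [ 0.547 -0.227  0.062] [ 0.55  -0.226  0.046]
top tall_vial 0.49 [316. 198.  18.  13.] [ 0.535 -0.397  0.062] [ 0.535 -0.397  0.06 ]
top beaker 0.85 [356. 227.  30.  26.] [ 0.4
[... 1245 characters left out ...]
 0.588 -0.245  0.078] [ 0.596 -0.28   0.053]
side jar 0.37 [301. 203.  50.  34.] [ 0.451 -0.243  0.078] [ 0.452 -0.3    0.037]
side tall_vial 0.58 [264. 180.  10.  27.] [ 0.537 -0.345  0.062] [ 0.542 -0.387  0.036]
side tall_vial 0.24 [290. 226. 113.  70.] [ 0.47  -0.19   0.062] [ 0.472 -0.245  0.018]
side beaker 0.71 [295. 162.  25.  34.] [ 0.471 -0.419  0.07 ] [ 0.472 -0.45   0.052]
side spanner 0.83 [327. 224.  57.  26.] [ 0.396 -0.273  0.006] [ 0.396 -0.275  0.005]
side station 0.87 [290. 226. 113.  64.] [ 0.472 -0.258  0.008] [ 0.471 -0.249  0.016]
side station 0.69 [300. 194.   8.   4.] [ 0.456 -0.379  0.008] [ 0.456 -0.326  0.044]
1.55 [-3.09996576e+00 -5.09456992e-01  4.01560630e-06]
```

View pics/top0.png

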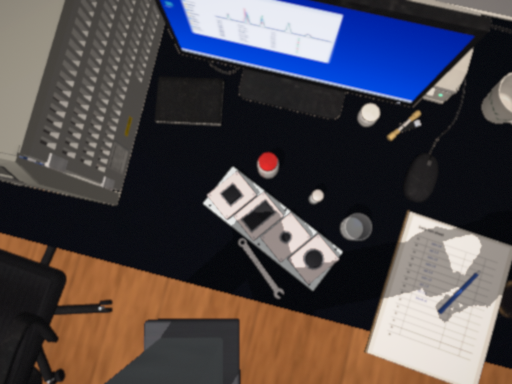

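View pics/side0.png

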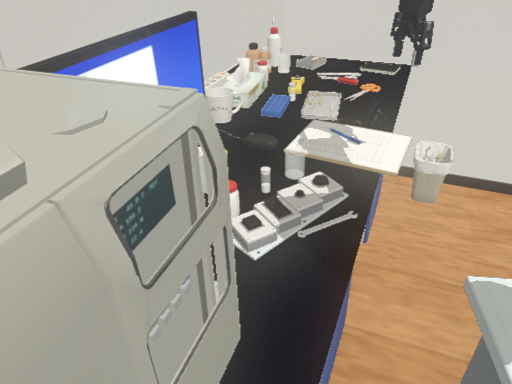

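Call:
{"fn": "carry_out", "kwargs": {
  "series": "0.012 0.016 0 -3;0.027 0.034 0 -6;0.027 0.034 0 -6;0.027 0.034 0 -6;0.027 0.034 0 -6;0.027 0.034 0 -6;0.027 0.034 0 -6;0.027 0.034 0 -6;0.027 0.034 0 -6;0.023 0.026 0 -5.5;0.013 0.015 0 0;0 0 0 0;0 0 0 0",
  "jaw": -1,
  "grip_force": 40
}}

```text
time: 3.18
tool_pos: [0.4795, -0.3113, 0.2452]
tcp_rot: [2.972, -1.018, -0.001]
wrist_force: [-0.3, 0.7, -0.9]
width: -0.002
grip_force: 0.0
```

```bash
cat > b.py <<'E'
from h import *
Z=dict(rocker=.045,rocker_far=.048,latch_key_top=.048,start_button_top=.048,small_button_top=.046)
P=pose('wrist'); im,d=eyes.read_camera('wrist'); cv2.imwrite('pics/w1.png',im)
np.savez('w1.npz',d=d,K=P[0],R=P[1],p=P[2])
for n in Z:
    for r in spot_in('wrist',n)[:2]:
        u,v,w,h=r['rect']; dd=d[int(v),int(u)]
        print(n,round(r['score'],2),np.round(r['rect']),ray(P,u,v,Z[n]).round(4),dep(P,u,v,dd).round(4))
s=bot.read_state();print({k:np.round(v,3) for k,v in s.items()})
E
python3 b.py
```

```text
rocker 0.56 [220. 168.  40.  61.] [ 0.5012 -0.2787  0.045 ] [ 0.501  -0.2782  0.0427]
rocker_far 0.68 [220. 166.  36.  63.] [ 0.5028 -0.2804  0.048 ] [ 0.5024 -0.2796  0.0444]
latch_key_top 0.86 [147. 165.  37.  33.] [ 0.5478 -0.2244  0.048 ] [ 0.5478 -0.2245  0.0482]
start_button_top 0.94 [364. 170.  37.  36.] [ 0.4133 -0.3901  0.048 ] [ 0.413  -0.3902  0.0473]
small_button_top 0.6 [293. 168.  18.  20.] [ 0.457  -0.3357  0.046 ] [ 0.4571 -0.3357  0.0462]
{'time': np.float64(3.475), 'q': array([-0.619,  0.069,  1.829, -0.   ,  1.243,  1.613]), 'joint_vel': array([ 0.005, -0.001,  0.   ,  0.002, -0.001,  0.001]), 'joint_torque': array([-4.0000e-03, -4.0321e+01, -3.6402e+01, -2.0000e-03,  1.0000e-03,
       -4.0000e-03]), 'tool_pos': array([ 0.48 , -0.311,  0.245]), 'tcp_rot': array([ 2.971, -1.02 , -0.   ]), 'wrist_force': array([-0.61 ,  0.806,  0.511]), 'torque': array([-0.027,  0.012,  0.02 ]), 'grip_force': np.float64(0.0), 'width': np.float64(-0.002)}
```

View pics/w1.png

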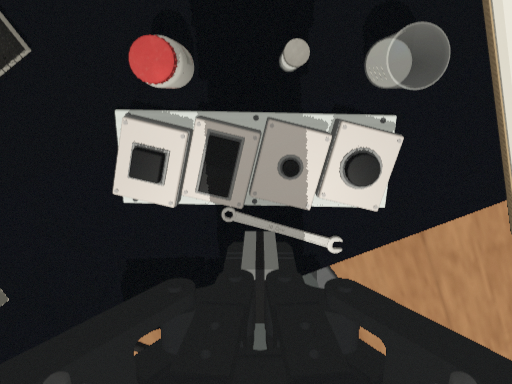

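```bash
cat > c.py <<'E'
from h import *
im=cv2.imread('pics/w1.png'); f=np.load('w1.npz'); P=(f['K'],f['R'],f['p']); d=f['d']
g=im.max(2)
for n,(u,v),z in [('key',(147,165),.048),('rock',(220,167),.045),('start',(364,170),.048)]:
    m=((g<60)*255).astype(np.uint8); m2=np.zeros_like(m); m2[v-42:v+43,u-26:u+27]=m[v-42:v+43,u-26:u+27]
    k,lab=cv2.connectedComponents(m2); mm=lab==lab[v,u]
    vs,us=np.nonzero(mm); X=np.array([dep(P,a,b,d[b,a]) for a,b in zip(us,vs)])
    ok=(X[:,2]>.036)&(X[:,2]<.056); X=X[ok]
    r=cv2.minAreaRect((X[:,:2]*1000).astype(np.float32)); print(n,len(X),r,np.percentile(X[:,2],[5,50,95]).round(4))
    if n=='rock':
        a=np.linalg.lstsq(np.c_[X[:,:2],np.ones(len(X))],X[:,2],rcond=None)[0]; print(a)
        B=cv2.boxPoints(r)/1000; print(B.round(4))
        c=np.array(r[0])/1000
        for ang in (-38,-52,-25):
            e=np.array([np.cos(np.radians(ang)),np.sin(np.radians(ang))]); t=(X[:,:2]-c)@e
            print(ang,[(q,np.median(X[abs(t-q/1000)<.004,2]).round(4)) for q in (-26,-18,-10,0,10,18,26)])
E
python3 c.py
```

```text
key 989 ((549.134033203125, -222.48597717285156), (31.26329803466797, 29.61444091796875), 39.16896057128906) [0.0385 0.0468 0.0481]
rock 1740 ((503.60205078125, -277.9118347167969), (31.47295570373535, 59.90263366699219), 39.015403747558594) [0.0415 0.0437 0.0488]
[ 0.06175191 -0.07122296 -0.00672014]
[[ 0.4725 -0.2645]
 [ 0.5102 -0.3111]
 [ 0.5347 -0.2913]
 [ 0.497  -0.2447]]
-38 [(-26, np.float64(0.043)), (-18, np.float64(0.0427)), (-10, np.float64(0.0427)), (0, np.float64(0.043)), (10, np.float64(0.0452)), (18, np.float64(0.0471)), (26, np.float64(0.0484))]
-52 [(-26, np.float64(0.0429)), (-18, np.float64(0.0428)), (-10, np.float64(0.0428)), (0, np.float64(0.043)), (10, np.float64(0.0451)), (18, np.float64(0.047)), (26, np.float64(0.0483))]
-25 [(-26, np.float64(0.043)), (-18, np.float64(0.0427)), (-10, np.float64(0.0427)), (0, np.float64(0.0432)), (10, np.float64(0.0455)), (18, np.float64(0.0473)), (26, np.float64(0.0483))]
start 920 ((414.10858154296875, -389.43292236328125), (32.78424072265625, 32.23469924926758), 47.44973373413086) [0.0388 0.0475 0.0488]
```

Call:
{"fn": "carry_out", "kwargs": {
  "series": "0.019 0.008 0 -6.5;0.018 0.009 -0.02 -6.5;0 0 -0.04 0;0 0 -0.045 0;0 0 -0.04 0;0 0 -0.02 0;0 0 -0.005 0;0 0 0 0;0 0 0 0"
}}

```text
time: 4.6
tool_pos: [0.5184, -0.2944, 0.0773]
tcp_rot: [2.837, -1.348, 0.006]
wrist_force: [-0.6, -0.4, 1.5]
width: 0.005
grip_force: 0.0
```

Call:
{"fn": "carry_out", "kwargs": {
  "series": "0 0 -0.005 0;0 0 -0.005 0;0 0 -0.004 0;0 0 -0.003 0;0 0 -0.001 0;0 0 0 0;0 0 0 0"
}}

```text
time: 5.48
tool_pos: [0.5169, -0.2933, 0.0572]
tcp_rot: [-2.837, 1.348, 0.0]
wrist_force: [-0.2, -0.1, 0.5]
width: -0.002
grip_force: 0.5
```

Call:
{"fn": "carry_out", "kwargs": {
  "series": "0 0 -0.001 0;0 0 0 0;0 0 0 0"
}}

```text
time: 5.85
tool_pos: [0.517, -0.2934, 0.057]
tcp_rot: [-2.837, 1.348, 0.0]
wrist_force: [-0.7, 0.9, 5.7]
width: 0.001
grip_force: 2.8
```

Call:
{"fn": "carry_out", "kwargs": {
  "series": "0 0 -0.001 0;0 0 0 0;0 0 0 0"
}}

```text
time: 6.22
tool_pos: [0.517, -0.2934, 0.0569]
tcp_rot: [-2.837, 1.348, 0.0]
wrist_force: [-3.1, 2.7, 11.0]
width: 0.001
grip_force: 5.5
```

Call:
{"fn": "carry_out", "kwargs": {
  "series": "0 0 -0.00 0;0 0 0.02 0;0 0 0.04 0;-0.01 0.02 0.04 0;-0.01 0.02 0.03 0;0 0 0.01 0;0 0 0 0"
}}

```text
time: 7.1
tool_pos: [0.4976, -0.254, 0.1962]
tcp_rot: [2.837, -1.348, 0.003]
wrist_force: [0.7, 0.4, -0.1]
width: 0.001
grip_force: 0.0
```

```bash
cat > e.py <<'E'
from h import *
import sys
P=pose('wrist'); im,d=eyes.read_camera('wrist'); cv2.imwrite(f'pics/{sys.argv[1]}.png',im)
K,Rc,p=P
def hz(x,y,z=.045):
    q=K@(Rc.T@(np.array([x,y,z])-p)); u,v=q[:2]/q[2]
    if not(2<u<509 and 2<v<381): return (int(u),int(v)),None
    w=d[int(v)-2:int(v)+3,int(u)-2:int(u)+3]; return (int(u),int(v)),dep(P,u,v,np.median(w[w>0])).round(4)
c=np.array([.5036,-.278]); e=np.array([.629,-.777])
for t in (-.025,-.018,-.01,0,.01,.018,.025): print('rocker',t,*hz(*(c+t*e)))
print('key',hz(.5490,-.2225)); print('start',hz(.414,-.3897)); print('small',hz(.457,-.3357))
for n in ('latch_key_top','start_button_top'):
    for r in spot_in('wrist',n)[:1]: print(n,r['score'],ray(P,*r['rect'][:2],.048).round(4))
E
python3 e.py w2
```

```text
rocker -0.025 (271, 180) [ 0.4886 -0.2592  0.0488]
rocker -0.018 (272, 172) [ 0.4926 -0.2643  0.0467]
rocker -0.01 (272, 163) [ 0.4973 -0.2703  0.0452]
rocker 0 (272, 151) [ 0.5033 -0.2777  0.0425]
rocker 0.01 (272, 139) [ 0.5096 -0.2856  0.0426]
rocker 0.018 (272, 129) [ 0.5147 -0.2919  0.0427]
rocker 0.025 (272, 121) [ 0.5191 -0.2973  0.0424]
key ((189, 168), array([ 0.5489, -0.2231,  0.047 ]))
start ((445, 114), array([ 0.4154, -0.3888,  0.048 ]))
small ((361, 133), array([ 0.4572, -0.3356,  0.0458]))
latch_key_top 0.73 [ 0.47   -0.4439  0.048 ]
start_button_top 0.76 [ 0.414  -0.3883  0.048 ]
```

Call:
{"fn": "carry_out", "kwargs": {
  "series": "0.026 0.016 0 0;0.026 0.0155 -0.02 0;0 0 -0.04 0;0 0 -0.04 0;0 0 -0.02 0;0 0 -0.005 0;0 0 -0.005 0;0 0 -0.005 0;0 0 -0.004 0;0 0 -0.001 0;0 0 0 0;0 0 0 0"
}}

```text
time: 8.75
tool_pos: [0.5497, -0.2223, 0.056]
tcp_rot: [-2.837, 1.348, -0.003]
wrist_force: [1.1, -0.9, 2.3]
width: 0.003
grip_force: 1.2
```

Call:
{"fn": "carry_out", "kwargs": {
  "series": "0 0 -0.001 0;0 0 -0.001 0;0 0 -0.001 0;0 0 0 0;0 0 0 0"
}}

```text
time: 9.38
tool_pos: [0.5494, -0.2221, 0.054]
tcp_rot: [-2.838, 1.348, -0.001]
wrist_force: [-1.8, 1.1, 12.1]
width: 0.003
grip_force: 6.1
```

Call:
{"fn": "carry_out", "kwargs": {
  "series": "0 0 0.02 0;0 0 0.04 0;-0.015 -0.015 0.03 0;-0.03 -0.03 0.03 0;-0.024 -0.0325 0.01 0;0 0 0 0;0 0 0 0"
}}

```text
time: 10.25
tool_pos: [0.4796, -0.2988, 0.1818]
tcp_rot: [-2.836, 1.349, 0.002]
wrist_force: [-0.2, 0.1, -0.5]
width: 0.002
grip_force: 0.0
```

```bash
python3 e.py w3
```

```text
rocker -0.025 (221, 211) [ 0.4883 -0.2598  0.0484]
rocker -0.018 (221, 203) [ 0.4925 -0.2646  0.0466]
rocker -0.01 (220, 194) [ 0.4973 -0.2702  0.0451]
rocker 0 (220, 182) [ 0.5034 -0.2773  0.0425]
rocker 0.01 (220, 170) [ 0.5098 -0.2851  0.0424]
rocker 0.018 (219, 160) [ 0.5148 -0.2914  0.0426]
rocker 0.025 (219, 151) [ 0.5193 -0.297   0.0428]
key ((135, 199), array([ 0.5495, -0.2199,  0.0397]))
start ((397, 145), array([ 0.4151, -0.3893,  0.0477]))
small ((310, 163), array([ 0.4571, -0.3357,  0.0456]))
latch_key_top 0.68 [ 0.5478 -0.2258  0.048 ]
start_button_top 0.84 [ 0.4141 -0.3878  0.048 ]
```

View pics/w3.png

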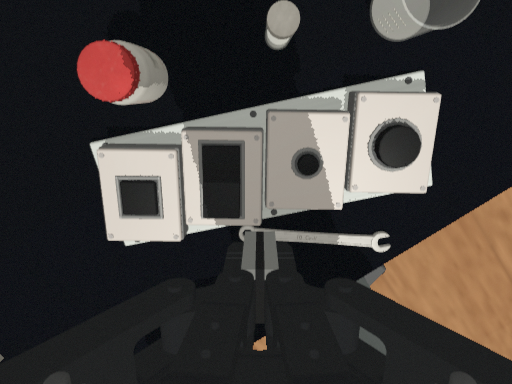

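The picture shows the rocker on at (220,182), with its far half level, and the key down at (138,197) at 39.7 mm. Next is the large button at (397,145).

Call:
{"fn": "carry_out", "kwargs": {
  "series": "-0.016 -0.022 0 0;-0.025 -0.034 0 0;-0.025 -0.033 0 0;0 0 -0.035 0;0 0 -0.04 0;0 0 -0.025 0;0 0 -0.007 0;0 0 -0.005 0;0 0 -0.005 0;0 0 -0.005 0;0 0 -0.004 0;0 0 -0.001 0;0 0 -0.001 0;0 0 0 0;0 0 0 0"
}}

```text
time: 12.28
tool_pos: [0.4148, -0.3891, 0.056]
tcp_rot: [2.837, -1.348, 0.003]
wrist_force: [-0.1, 1.6, 8.8]
width: 0.001
grip_force: 4.2
```

Call:
{"fn": "carry_out", "kwargs": {
  "series": "0 0 -0.001 0;0 0 0 0;0 0 0 0;0 0 0.01 0;0 0 0.03 0;0 0 0.05 0;0.03 0.04 0.03 0;0.035 0.045 0.01 0;0 0 0 0;0 0 0 0"
}}

```text
time: 13.52
tool_pos: [0.4784, -0.3032, 0.1827]
tcp_rot: [2.838, -1.347, -0.002]
wrist_force: [-0.3, -0.1, 0.4]
width: 0.006
grip_force: 0.0
```

```bash
python3 e.py w4
```

```text
rocker -0.025 (216, 214) [ 0.4883 -0.2598  0.0484]
rocker -0.018 (216, 206) [ 0.4925 -0.2646  0.0467]
rocker -0.01 (216, 197) [ 0.4973 -0.2702  0.0448]
rocker 0 (215, 185) [ 0.5034 -0.2773  0.0428]
rocker 0.01 (215, 173) [ 0.5098 -0.2851  0.0424]
rocker 0.018 (215, 163) [ 0.5149 -0.2914  0.0428]
rocker 0.025 (214, 155) [ 0.5193 -0.2969  0.0427]
key ((131, 202), array([ 0.5495, -0.2197,  0.0395]))
start ((391, 149), array([ 0.415 , -0.3894,  0.0475]))
small ((305, 167), array([ 0.457 , -0.3357,  0.0452]))
start_button_top 0.84 [ 0.4164 -0.3882  0.048 ]
```

All the control states check out, so I'm handing in.

```bash
python3 -c "
from workcell import bot
print(bot.finish_job())"
```

```text
the job is handed in; nothing more can be done
None
```

The job is handed in: I switched the rocker on, pushed the square key fully in, then pressed the large button to its stop and it sprang back up; the last depth readings confirm all three, and the small button was not pressed.

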